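Pack the lidded pots and clip the carrying box shut

TASK

Pack all the knobbed side-dish pots upright on the floor of the white carrying box, then set the lid on the box, fully down, while all four clips are still open. Then snap the four clips down one after another in opposite-corner order: begin with any clip, next the one at the diagonally opposite corner, then one of the other two, and last the remaining one. Leave the green cup where it stands.

Things in the scene. Friction and masses are not known exactly. Their poses are not given: they have to be found in the camera images.
- box: White plastic carrying box, open on top, fixed to the counter; outside 166 (x) by 210 (y) by 95 high, walls and floor 5, origin at the centre of its underside, z up, long side along its y. Two metal clips stand up on each long side (on its -x and +x faces), one near each corner at y = +65 and -65.
- clip0 (a joint): Hinge of the clip at the box's -x, +y corner (near, left) in the box's own axes; clip2 is diagonally opposite. 0 = open, standing up, leaning 7 degrees outward; 1.7 = snapped down flat over the lid's rim, pointing inward. Sprung over centre at 0.85, away from there to either stop; 2 to 6 N pushes it across. Axis along the box's y, at box x -91, y +65, z 106.
- clip0_tip (a point): Point on the mid-line of clip0's metal plate, 40 from the hinge axis. The plate is 45 long from hinge to tip, 38 wide (along the box's y) and 5 thick; when down its underside is 2.5 above the seated lid's plate.
- clip1 (a joint): Hinge of the clip at the box's -x, -y corner (near, right) in the box's own axes; clip3 is diagonally opposite. 0 = open, standing up, leaning 7 degrees outward; 1.7 = snapped down flat over the lid's rim, pointing inward. Sprung over centre at 0.85, away from there to either stop; 2 to 6 N pushes it across. Axis along the box's y, at box x -91, y -65, z 106.
- clip1_tip (a point): Point on the mid-line of clip1's metal plate, 40 from the hinge axis. The plate is 45 long from hinge to tip, 38 wide (along the box's y) and 5 thick; when down its underside is 2.5 above the seated lid's plate.
- clip2 (a joint): Hinge of the clip at the box's +x, -y corner (far, right) in the box's own axes; clip0 is diagonally opposite. 0 = open, standing up, leaning 7 degrees outward; 1.7 = snapped down flat over the lid's rim, pointing inward. Sprung over centre at 0.85, away from there to either stop; 2 to 6 N pushes it across. Axis along the box's y, at box x +91, y -65, z 106.
- clip2_tip (a point): Point on the mid-line of clip2's metal plate, 40 from the hinge axis. The plate is 45 long from hinge to tip, 38 wide (along the box's y) and 5 thick; when down its underside is 2.5 above the seated lid's plate.
- clip3 (a joint): Hinge of the clip at the box's +x, +y corner (far, left) in the box's own axes; clip1 is diagonally opposite. 0 = open, standing up, leaning 7 degrees outward; 1.7 = snapped down flat over the lid's rim, pointing inward. Sprung over centre at 0.85, away from there to either stop; 2 to 6 N pushes it across. Axis along the box's y, at box x +91, y +65, z 106.
- clip3_tip (a point): Point on the mid-line of clip3's metal plate, 40 from the hinge axis. The plate is 45 long from hinge to tip, 38 wide (along the box's y) and 5 thick; when down its underside is 2.5 above the seated lid's plate.
- lid_handle (a point): Loose white lid, 0.3 kg, right way up on the counter: plate 166 by 210, 6 thick, on a plug 10 deep that enters the box with 2.5 play a side (6 at its foot). At its centre a grey handle 18 wide (lid x), 90 long (lid y, along the long side), 36 high. This point, on the centre line, is 40 above the lid's lowest face, 12 below the handle's top, 125 above the box's underside when seated. Fits either way round.
- pot0_mid (a point): Lidded round side-dish pot (0.18 kg), dark, standing upright on the counter: body 66 diameter and 40 high, its lid fixed on, with a wooden knob 24 diameter and 30 high on top, 70 in all; all pots are alike. This point is at its centre, half-way up (35 above its underside). May be absent.
- pot1_mid (a point): Lidded round side-dish pot (0.18 kg), dark, standing upright on the counter: body 66 diameter and 40 high, its lid fixed on, with a wooden knob 24 diameter and 30 high on top, 70 in all; all pots are alike. This point is at its centre, half-way up (35 above its underside). May be absent.
- pot2_mid (a point): Lidded round side-dish pot (0.18 kg), dark, standing upright on the counter: body 66 diameter and 40 high, its lid fixed on, with a wooden knob 24 diameter and 30 high on top, 70 in all; all pots are alike. This point is at its centre, half-way up (35 above its underside). May be absent.
- pot3_mid (a point): Lidded round side-dish pot (0.18 kg), dark, standing upright on the counter: body 66 diameter and 40 high, its lid fixed on, with a wooden knob 24 diameter and 30 high on top, 70 in all; all pots are alike. This point is at its centre, half-way up (35 above its underside). May be absent.
- cup_mid (a point): Green open drinking cup, 68 wide, 70 high, standing among the pots; a bystander. Its centre, half-way up.
Mind the look-alikes: they are no part of the job. What is shaped like the part that bears pot2_mid but orange is not meant. Leave any red look-alike of the part that bears pot0_mid alone.

How it is judged:
By the outcome, as a careful person would: the job done as asked, in the order asked, and still so for the second after the job is handed in, with the robot touching nothing.
Of pot0, pot1, pot2, pot3 only 3 to 4 are there at a start; the rules pass over those that are not, and their reading is None.
At some moment in a run one of pot0, pot1, pot2, pot3 may be knocked a few centimetres aside while the robot is not near it.
Once in a run the grip may slacken for a moment while it holds something.
It also fails if it takes over 210 s, if anything falls off the work surface, if the arm or the gripper's body presses on something with over 40 N, if the wrist force passes 120 N, or if a joint passes its speed limit or range.

ROBOT

A 7-joint arm with a two-finger parallel gripper is mounted at the origin on the work surface. World frame = base frame: x ahead of the robot, y to its left, z up, the work surface at z = 0. Lengths are in m, angles in rad, forces in N, time in s.
With the tool pointing down it reaches from about 0.4 to 0.85 m from the base axis. Payload 10.4 kg.
Tool frame: the origin (TCP) lies between the finger pads; the fingertips stand 22 mm ahead of it and the grasp point (between the pads) lies 3 mm ahead of it; z points along the fingers, y is the line along which they close (so a half turn about z gives the same grasp; the last joint's range is limited). The gripper opens to 85 mm and grips with 20 to 120 N. Pads are 22 mm wide; open, the fingers measure 114 mm over their backs; the gripper's body (76 mm by 85 mm) begins 54 mm behind the grasp point. The pads swing forward as they close: fully open they stand 13 mm farther back than shut.
Start: joints at [-1.325, 0.332, -0.065, 1.46, 0.022, 1.35, -0.088], TCP at [0.166, 0.603, 0.253] pointing down, gripper open.
Joint ranges: [-2.6, 2.6], [-0.5, 2.12], [-1.47, 1.34], [0.16, 2.42], [-1.27, 4.41], [0.06, 2.06], [-2.6, 2.6]. Speed limits (rad/s): [2.22, 2.22, 2.79, 2.79, 3.14, 3.14, 3.14].

INTERFACE

Orientations are given as a unit quaternion [x, y, z, w].
In Python, from workcell import manip, camera, ticket, boxes_of, outline_of gives the robot as it stands.
- The arm moves only by the tool carry_out, never from a script. Its argument "deltas" is a list of rows, each a list of 5 numbers: the shift along the tool's x, y, z as a fraction of full scale, then the turn about the tool's z as a fraction of full scale, then the opening, from -1 (shut) to 1 (fully open), so that 0 is half open. In form: [[tx, ty, tz, spin, gripper], ...]. A call has 1 to 20 rows; each row is the pose to reach, as a shift and turn from the pose commanded when the call began, along the tool's axes at that moment; what a row does not reach only later rows make up. Full scale, the value 1, is 150 mm for a shift and 30 degrees for a turn. A row lasts 1/8 s, in which the tool goes at most 62.5 mm and 10.7 degrees, less where a joint would pass 70% of its speed; a pose out of reach is approached as far as the arm can. A call with a number of a shift or a turn outside -1 to 1 is refused whole. A call with a gripper value outside its range is refused whole. The fingers move at their own pace and stop on an object; "force" is the grip in N (left out, the last holds). Time passes only in rows, so rows that repeat a pose let the fingers close. It gives the time, the measured TCP pose, the force, the opening and the grip force at its end, in the units of the state.
- manip.get_obs(): the state, without advancing time (a new reading comes with each control period).
- camera(name): name is "scene" or "top"; returns a dict with "img" (384x512x3 uint8, red, green, blue), "depth" (384x512 float32, m along the optical axis (not along the pixel's ray), 0 where there is no reading), "vertical_fov" (degrees; the focal length in pixels is half the picture's height over the tangent of half this angle, whatever the lens; pixels are square), "cx", "cy" (the principal point, pixels), "R" (3x3) and "t" (3): a world point X has camera coordinates R X + t. Camera axes: x right, y down, z forward; pixel columns grow to the right and rows downward; lengths in m; the calibration is good to about 2 mm. A picture is of the moment at which its call begins.
- ticket.hand_in(): hands the job in; it is judged then, once.
Trained networks look in a picture, given as the dict that the camera call returned (one of the last four; its "shot" number tells which), for a name from the list of things; names that differ only in an ending like _2 or _b are one class to them, and where a whole thing is asked for, a point or a joint stands for the part that bears it (a point fixed in the world has none). Each returns a list of dicts, best first, with "conf" (0 to 1); they miss things now and then, are a little off and sometimes report something else, mostly with a low value. They report only what shows in the picture. A call takes as long as a camera call. They do not tell look-alikes from the thing itself.
- boxes_of(query, picture): "position" ([x, y, z] in m, in world coordinates, good to about 4 mm: the middle of the surface that is visible of it).
- outline_of(query, picture): "region" (384x512 bool, what is visible of it).
The state is a dict: "clock": time; "joint_pos": joint angles; "joint_velocities": joint speeds; "tau": joint torques, N m; "position": TCP position; "ee_rot": TCP orientation; "ft_force": force on the tool from outside, world axes, zero at the start; "torque": the same for the moment, N m; "grip_width": opening from 0.0 (shut) to 1.0 (fully open); "grasp_force": force on a finger pad.
Only numpy, scipy, OpenCV 4.12 (cv2) and the standard library are available. Lean on these libraries where they do the work, as an engineer would, in place of code of your own. Each camera call takes 0.05 s, during which the arm holds its last target. There are 200 camera calls.

## Working session

There is one attempt and no reset: what is moved stays moved. The work goes in short steps, Python scripts to look and compute and a tool call to move; the robot and the scene stay as the last step left them, time stands still between calls to the robot, and variables do not carry over. Pictures are saved under pics/ and viewed, at most 14 in all, crops included, and the job is handed in when it is done.

Besides the shell and the picture viewer there is one more tool, called after ">>>" by a JSON object that holds its "name" and its "arguments". carry_out: Moves the arm, as the interface text tells. Its arguments: {"type":"object","properties":{"deltas":{"type":"array","items":{"type":"array","items":{"type":"number"}}},"force":{"type":"number"}},"required":["deltas"]}

```bash
mkdir -p pics; cat > h.py <<'E'
import numpy as np, cv2
from workcell import manip, camera, ticket, boxes_of, outline_of
from scipy.spatial.transform import Rotation as Ro
def cloud(p):
    d=p["depth"]; f=d.shape[0]/2/np.tan(np.radians(p["vertical_fov"])/2)
    v,u=np.mgrid[:d.shape[0],:d.shape[1]]
    c=np.stack([(u-p["cx"])/f*d,(v-p["cy"])/f*d,d],-1)
    return (c-p["t"])@np.array(p["R"])
def save(p,n,crop=None,s=1):
    im=p["img"][...,::-1]
    if crop: im=im[crop[1]:crop[3],crop[0]:crop[2]]
    cv2.imwrite("pics/"+n,cv2.resize(im,None,fx=s,fy=s,interpolation=cv2.INTER_CUBIC))
def st():
    o=manip.get_obs(); print("t",o["clock"],"pos",np.round(o["position"],4),"xaxis",np.round(Ro.from_quat(o["ee_rot"]).as_matrix(),3).tolist(),"q",np.round(o["joint_pos"],2),"w",o["grip_width"],o["grasp_force"],np.round(o["ft_force"],1)); return o
E
python3 - <<'E'
from h import *
st()
for n in("top","scene"):
    p=camera(n); save(p,n+"0.png",s=1.5); P=cloud(p)
    print(n,"cam",-np.array(p["R"]).T@p["t"])
    for q in("pot0_mid","cup_mid","lid_handle","box","clip0","clip0_tip"):
        for r in boxes_of(q,p): print(q,round(r["conf"],2),np.round(r["position"],3))
E
```

```text
t 0.0 pos [0.1659 0.6022 0.2525] xaxis [[-0.964, 0.266, -0.0], [0.266, 0.964, -0.001], [-0.0, -0.001, -1.0]] q [-1.32  0.33 -0.06  1.46  0.02  1.35 -0.09] w 0.9985412559462115 0.0 [-0.3 -0.1 -0.2]
top cam [ 0.49381838 -0.00907644  1.41104964]
pot0_mid 0.55 [ 0.842 -0.018  0.041]
pot0_mid 0.27 [ 0.645 -0.032  0.018]
cup_mid 0.78 [ 0.646 -0.03   0.018]
cup_mid 0.43 [0.42  0.045 0.037]
lid_handle 0.83 [0.5   0.225 0.014]
box 0.94 [ 0.51  -0.248  0.005]
clip0 0.67 [ 0.623 -0.266  0.146]
clip0 0.55 [ 0.408 -0.197  0.144]
clip0 0.52 [ 0.586 -0.144  0.145]
clip0 0.42 [ 0.44  -0.326  0.141]
clip0_tip 0.41 [ 0.4   -0.2    0.142]
clip0_tip 0.31 [0.423 0.044 0.04 ]
scene cam [ 1.19398821 -0.66329586  0.84270984]
pot0_mid 0.96 [0.715 0.014 0.036]
cup_mid 0.88 [ 0.648 -0.033  0.046]
cup_mid 0.72 [ 0.442 -0.326  0.13 ]
cup_mid 0.24 [ 0.628 -0.27   0.133]
lid_handle 0.74 [0.508 0.215 0.016]
lid_handle 0.71 [ 0.523 -0.036  0.038]
box 0.84 [ 0.493 -0.24   0.051]
clip0 0.74 [ 0.444 -0.325  0.131]
clip0 0.7 [ 0.59  -0.148  0.125]
clip0 0.57 [ 0.409 -0.202  0.128]
clip0 0.46 [ 0.628 -0.269  0.133]
clip0_tip 0.56 [ 0.405 -0.196  0.128]
```

View pics/top0.png

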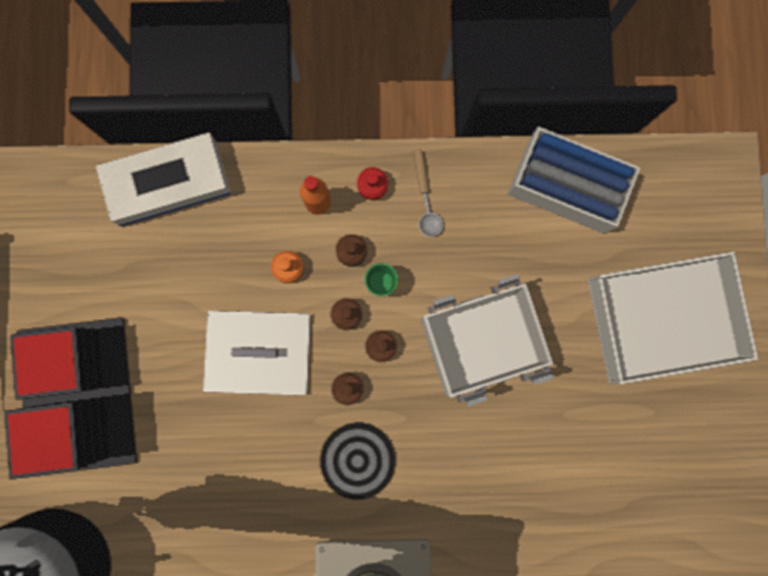

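View pics/scene0.png

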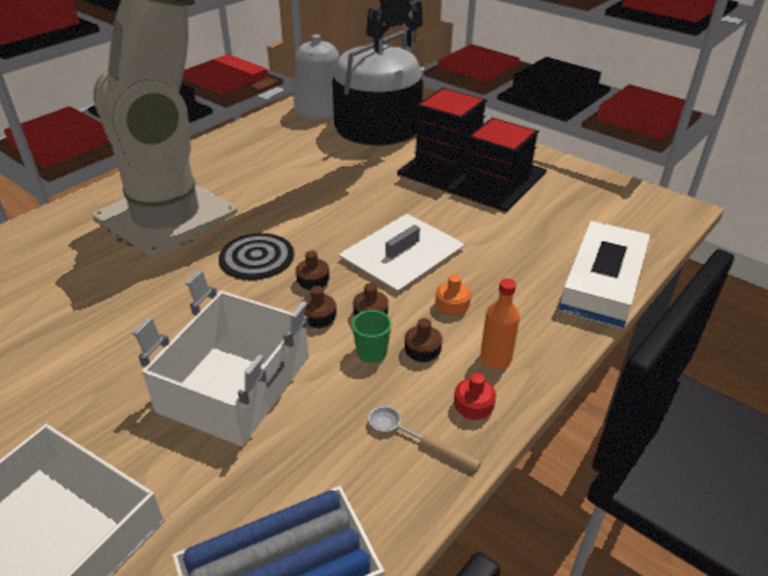

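```bash
cat >> h.py <<'E'
def comps(P,lo,hi,minn=8,roi=(0.3,0.95,-0.45,0.4)):
    m=(P[...,2]>lo)&(P[...,2]<hi)&(P[...,0]>roi[0])&(P[...,0]<roi[1])&(P[...,1]>roi[2])&(P[...,1]<roi[3])
    n,l=cv2.connectedComponents(m.astype(np.uint8))
    return [(l==i) for i in range(1,n) if (l==i).sum()>=minn]
def rect(pts):
    c,s,a=cv2.minAreaRect((pts[:,:2]*1000).astype(np.float32)); return np.round(c,1),np.round(s,1),round(a,1)
def pots(p):
    P=cloud(p); out=[]
    for m in comps(P,0.058,0.08,6):
        q=P[m]; (x,y),r=cv2.minEnclosingCircle((q[:,:2]*1000).astype(np.float32)); out.append((round(x),round(y),round(r,1),int(m.sum()),np.round(p["img"][m].mean(0))))
    return out
E
python3 - <<'E'
from h import *
p=camera("top");P=cloud(p)
for o in pots(p): print(o)
for nm,lo,hi in(("rim",0.085,0.1),("clips",0.115,0.16),("lid",0.011,0.025),("handle",0.042,0.056),("body",0.03,0.045)):
    for m in comps(P,lo,hi,15):
        q=P[m]; print(nm,rect(q),m.sum(),np.round(q.mean(0),3),np.round(p["img"][m].mean(0)))
save(p,"potcrop.png",(180,100,300,280),3.3)
E
```

```text
(935, -361, 7.6, 14, array([129., 125., 118.]))
(876, 357, 83.9, 1223, array([175., 167., 153.]))
(926, -350, 5.8, 7, array([162., 156., 143.]))
(915, -360, 6.4, 9, array([36., 51., 76.]))
(899, -339, 17.3, 12, array([158., 153., 141.]))
(898, -380, 9.5, 7, array([33., 48., 71.]))
(884, -350, 9.0, 9, array([48., 54., 70.]))
(870, -325, 15.5, 13, array([160., 154., 143.]))
(854, -345, 16.3, 19, array([68., 68., 69.]))
(847, -18, 11.8, 52, array([151.,  41.,  39.]))
(798, -379, 79.4, 201, array([117., 114., 109.]))
(817, -415, 8.4, 6, array([64., 65., 67.]))
(807, 94, 26.3, 33, array([99., 55., 28.]))
(707, 29, 11.8, 52, array([79., 51., 36.]))
(677, 161, 11.8, 53, array([193., 105.,  52.]))
(641, -30, 33.5, 113, array([ 66., 108.,  65.]))
(544, -332, 77.8, 93, array([136., 130., 120.]))
(592, -198, 9.0, 7, array([140., 131., 120.]))
(575, 41, 11.3, 50, array([82., 53., 38.]))
(525, -123, 12.2, 9, array([158., 151., 141.]))
(509, -27, 11.5, 49, array([84., 54., 38.]))
(424, 42, 11.7, 51, array([82., 54., 38.]))
(418, -180, 10.5, 8, array([120., 116., 108.]))
rim (array([ 851.8, -405.8]
[... 3412 characters left out ...]
0.039] [81. 54. 38.]
body (array([676.7, 161.4]), array([62.6, 62.6]), 87.6) 276 [0.675 0.16  0.039] [173.  94.  46.]
body (array([665.3, -37. ]), array([28.3,  5.2]), 76.7) 15 [ 0.665 -0.037  0.037] [32. 73. 42.]
body (array([ 583.7, -319.6]), array([48.2,  2.6]), 15.9) 19 [ 0.584 -0.319  0.038] [135. 129. 119.]
body (array([575.5,  40.7]), array([61.3, 61.5]), 88.3) 289 [0.575 0.041 0.039] [81. 54. 39.]
body (array([ 525.4, -336.6]), array([61.4,  2. ]), 16.4) 26 [ 0.525 -0.337  0.037] [134. 128. 119.]
body (array([508.3, -28.1]), array([61.1, 63.9]), 88.6) 294 [ 0.509 -0.028  0.039] [83. 56. 39.]
body (array([425.3,  42.1]), array([63.7, 63.2]), 89.0) 303 [0.425 0.042 0.039] [82. 55. 39.]
```

View pics/potcrop.png

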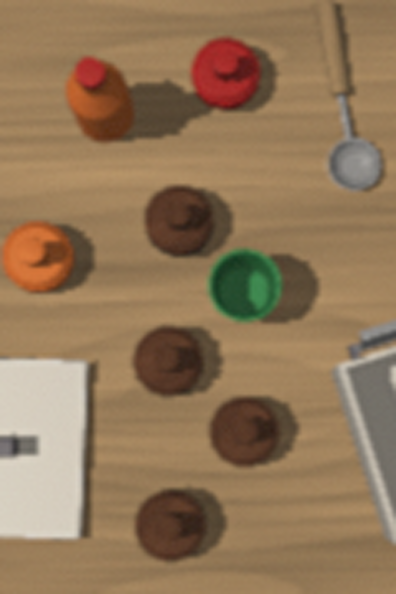

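The four dark pots, at crop pixels (179,219), (169,360), (245,430) and (172,523), match the description. The orange one (38,256) and the red one (226,72) are the look-alikes, and the cup is at (245,285). First I raise the tool and turn it to line up with the box axes.

>>> {"name": "carry_out", "arguments": {"deltas": [[0, 0, -0.3, -0.3, 0.2], [0, 0, -0.6, -0.6, 0.2], [0, 0, -0.6, -1, 0.2], [0, 0, -0.6, -1, 0.2], [0, 0, -0.6, -1, 0.2]], "force": 60}}

```text
clock: 1.38
position: [0.166, 0.6023, 0.3425]
ee_rot: [-0.125, 0.992, -0.001, -0.0]
ft_force: [-0.2, -0.4, 0.1]
grip_width: 0.596
grasp_force: 0.0
```

```bash
cat >> h.py <<'E'
C=np.array([.5146,-.2349]); YAW=np.radians(16.3)
def b(xy):
    d=np.asarray(xy)[:2]-C; c,s=np.cos(YAW),np.sin(YAW); return np.array([c*d[0]+s*d[1],-s*d[0]+c*d[1]])
def bs():
    o=manip.get_obs(); R=Ro.from_quat(o["ee_rot"]).as_matrix()
    print("t",round(o["clock"],2),"box xy",np.round(b(o["position"])*1000,1),"z",round(o["position"][2]*1000,1),"yaw err",round(np.degrees(np.arctan2(-R[0,1],R[1,1]))-16.3,2),"w",round(o["grip_width"],3),round(o["grasp_force"],1),np.round(o["ft_force"],1),"r",round(np.hypot(*o["position"][:2]),3)); return o
E
python3 - <<'E'
from h import *
bs()
p=camera("top");P=cloud(p)
m=(P[...,1]>.4)&(P[...,0]>.2)&(P[...,0]<.7)&(P[...,2]>.05); print(P[m].max(0),P[m].min(0))
E
```

```text
t 1.38 box xy [-99.6 901.4] z 342.5 yaw err -1.91 w 0.596 0.0 [-0.2 -0.4  0.1] r 0.625
[0.55831304 0.67218895 0.17810287] [0.20001433 0.52267097 0.05002105]
```

>>> {"name": "carry_out", "arguments": {"deltas": [[0, -0.35, 0, -0.063, 0.2], [0, -0.7, 0, -0.063, 0.2], [0, -1, 0, -0.063, 0.2], [0, -1, 0, -0.063, 0.2]]}}

```text
clock: 1.92
position: [0.2054, 0.4549, 0.3438]
ee_rot: [-0.14, 0.99, 0.0, 0.0]
ft_force: [-0.6, 1.4, -0.0]
grip_width: 0.6
grasp_force: 0.0
```

>>> {"name": "carry_out", "arguments": {"deltas": [[-0.1, -0.35, 0, 0, 0.2], [-0.2, -0.7, 0, 0, 0.2], [-0.3, -1, 0, 0, 0.2]]}}

```text
clock: 2.3
position: [0.2901, 0.3253, 0.3431]
ee_rot: [-0.143, 0.99, 0.0, -0.0]
ft_force: [1.0, 0.7, 0.7]
grip_width: 0.601
grasp_force: 0.0
```

>>> {"name": "carry_out", "arguments": {"deltas": [[-0.1, -0.35, 0.2, 0, 0.2], [-0.2, -0.7, 0.5, 0, 0.2], [-0.3, -1, 0.8, 0, 0.2], [-0.3, -1, 0.8, 0, 0.2]]}}

```text
clock: 2.8
position: [0.3752, 0.1928, 0.2207]
ee_rot: [-0.141, 0.99, -0.001, -0.002]
ft_force: [-0.2, 0.2, 0.6]
grip_width: 0.602
grasp_force: 0.0
```

```bash
python3 - <<'E'
from h import *
bs()
p=camera("top")
for o in pots(p):
    if o[0]<760 and o[1]>-100: print(o, np.round(b(np.array(o[:2])/1000)*1000))
E
```

```text
t 2.8 box xy [-13.7 449.6] z 220.7 yaw err -0.12 w 0.602 0.0 [-0.2  0.2  0.6] r 0.422
(707, 29, 11.2, 49, array([84., 55., 39.])) [259. 199.]
(676, 162, 12.0, 53, array([199., 109.,  54.])) [266. 336.]
(641, -30, 33.5, 117, array([ 67., 110.,  66.])) [179. 161.]
(575, 41, 11.4, 49, array([85., 56., 39.])) [135. 248.]
(509, -27, 11.5, 48, array([87., 56., 40.])) [ 53. 201.]
(424, 42, 11.7, 51, array([59., 39., 29.])) [ -9. 291.]
```

>>> {"name": "carry_out", "arguments": {"deltas": [[0, -0.4, 0.1, 0, 0.2], [-0.03, -0.8, 0.3, 0, 0.2], [-0.03, -1, 0.5, 0, 0.2], [-0.03, -1, 0.5, 0, 0.2]]}}

```text
clock: 3.35
position: [0.4219, 0.0518, 0.1473]
ee_rot: [-0.142, 0.99, -0.0, -0.001]
ft_force: [0.3, 0.7, -0.1]
grip_width: 0.6
grasp_force: 0.0
```

```bash
python3 - <<'E'
from h import *
bs()
E
```

```text
t 3.35 box xy [ -8.5 301.2] z 147.3 yaw err 0.0 w 0.6 0.0 [ 0.3  0.7 -0.1] r 0.425
```

>>> {"name": "carry_out", "arguments": {"deltas": [[0, -0.067, 0.2, 0, 0.2], [0, -0.067, 0.45, 0, 0.2], [0, -0.067, 0.54, 0, 0.2], [0, -0.067, 0.54, 0, 0.2], [0, -0.067, 0.54, 0, -1], [0, -0.067, 0.54, 0, -1], [0, -0.067, 0.54, 0, -1], [0, -0.067, 0.54, 0, -1], [0, -0.067, 0.3, 0, -1], [0, -0.067, 0, 0, -1], [0, -0.067, -0.3, 0, -1], [0, -0.067, -0.6, 0, -1], [0, -0.067, -0.6, 0, -1]], "force": 80}}

```text
clock: 4.97
position: [0.4266, 0.0434, 0.2419]
ee_rot: [-0.143, 0.99, 0.001, 0.003]
ft_force: [0.3, 0.3, -2.3]
grip_width: 0.251
grasp_force: 79.0
```

```bash
python3 - <<'E'
from h import *
bs()
E
```

```text
t 4.97 box xy [ -6.3 291.8] z 241.9 yaw err 0.17 w 0.251 79.0 [ 0.3  0.3 -2.3] r 0.429
```

>>> {"name": "carry_out", "arguments": {"deltas": [[0.07, -0.3, 0, 0, -1], [0.14, -0.6, 0, 0, -1], [0.21, -0.9, 0, 0, -1], [0.21, -1, 0, 0, -1]]}}

```text
clock: 5.48
position: [0.4366, -0.1126, 0.2378]
ee_rot: [-0.141, 0.99, 0.0, -0.0]
ft_force: [-0.2, 0.8, -0.6]
grip_width: 0.248
grasp_force: 79.0
```

>>> {"name": "carry_out", "arguments": {"deltas": [[0, -0.3, 0, 0, -1], [0, -0.6, 0, 0, -1], [0, -0.9, 0, 0, -1], [0, -1, 0, 0, -1], [0, -1, 0, 0, -1]]}}

```text
clock: 6.1
position: [0.4792, -0.2545, 0.2374]
ee_rot: [-0.142, 0.99, -0.0, -0.001]
ft_force: [-0.9, 0.4, -2.7]
grip_width: 0.256
grasp_force: 79.2
```

```bash
python3 - <<'E'
from h import *
bs()
p=camera("scene"); save(p,"s1.png",(0,60,384,348),1.5)
E
```

```text
t 6.1 box xy [-39.5  -8.9] z 237.4 yaw err 0.05 w 0.256 79.2 [-0.9  0.4 -2.7] r 0.543
```

View pics/s1.png

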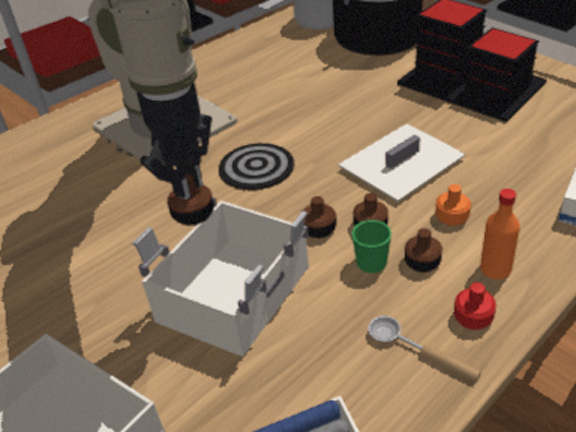

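>>> {"name": "carry_out", "arguments": {"deltas": [[-0.01, -0.2, 0, 0, -1], [-0.01, -0.26, 0.2, 0, -1], [-0.01, -0.26, 0.4, 0, -1], [-0.01, -0.26, 0.6, 0, -1], [-0.01, -0.26, 0.8, 0, -1], [-0.01, -0.26, 0.8, 0, -1]]}}

```text
clock: 6.9
position: [0.4913, -0.2885, 0.1166]
ee_rot: [-0.144, 0.99, 0.001, -0.001]
ft_force: [-0.5, -0.9, -1.4]
grip_width: 0.254
grasp_force: 79.3
```

```bash
python3 - <<'E'
from h import *
bs()
E
```

```text
t 6.9 box xy [-37.4 -44.9] z 116.6 yaw err 0.26 w 0.254 79.3 [-0.5 -0.9 -1.4] r 0.57
```

>>> {"name": "carry_out", "arguments": {"deltas": [[0, -0.01, 0.15, 0, -1], [0, -0.01, 0.25, 0, -1], [0, -0.01, 0.295, 0, -1], [0, -0.01, 0.295, 0, -1], [0, -0.01, 0.295, 0, -0.1], [0, -0.01, 0.295, 0, -0.1], [0, -0.01, 0.295, 0, -0.1], [0, -0.01, 0.1, 0, -0.1], [0, -0.01, -0.1, 0, -0.1], [0, 0.1, -0.4, 0, 0], [0, 0.3, -0.6, 0, 0], [0, 0.6, -0.6, 0, 0.2], [0, 0.9, -0.6, 0, 0.2], [0, 1, -0.6, 0, 0.2], [0, 1, -0.6, 0, 0.2]]}}

```text
clock: 8.78
position: [0.4499, -0.1457, 0.2085]
ee_rot: [-0.144, 0.99, 0.0, 0.0]
ft_force: [0.3, -0.4, -0.1]
grip_width: 0.6
grasp_force: 0.0
```

```bash
python3 - <<'E'
from h import *
bs()
p=camera("top")
for o in pots(p):
    if o[0]<760 and o[1]>-350: print(o, np.round(b(np.array(o[:2])/1000)*1000))
E
```

```text
t 8.78 box xy [-37.1 103.8] z 208.5 yaw err 0.31 w 0.6 0.0 [ 0.3 -0.4 -0.1] r 0.473
(707, 29, 11.7, 51, array([83., 54., 39.])) [259. 199.]
(676, 162, 11.7, 53, array([198., 108.,  53.])) [266. 336.]
(641, -30, 33.7, 116, array([ 67., 110.,  66.])) [179. 161.]
(611, -311, 5.3, 8, array([137., 132., 122.])) [  71. -100.]
(535, -334, 68.9, 82, array([123., 118., 109.])) [  -8. -101.]
(592, -198, 9.7, 7, array([145., 135., 124.])) [85. 14.]
(575, 41, 11.4, 49, array([85., 55., 39.])) [135. 248.]
(547, -117, 7.4, 6, array([162., 156., 146.])) [ 64. 104.]
(520, -125, 7.6, 6, array([162., 156., 144.])) [ 36. 104.]
(508, -28, 11.4, 48, array([86., 56., 40.])) [ 52. 200.]
(492, -293, 11.3, 33, array([53., 37., 28.])) [-38. -49.]
```

>>> {"name": "carry_out", "arguments": {"deltas": [[-0.25, 0.3, 0, 0.01, 0.2], [-0.5, 0.55, 0, 0.01, 0.2], [-0.6, 0.642, 0.1, 0.01, 0.2], [-0.6, 0.642, 0.35, 0.01, 0.2], [-0.6, 0.642, 0.65, 0.01, 0.2], [-0.6, 0.642, 0.85, 0.01, 0.2], [-0.6, 0.642, 0.95, 0.01, 0.2], [-0.6, 0.642, 0.95, 0.01, 0.2], [-0.6, 0.642, 0.95, 0.01, -1], [-0.6, 0.642, 0.95, 0.01, -1], [-0.6, 0.642, 0.95, 0.01, -1], [-0.6, 0.642, 0.95, 0.01, -1], [-0.6, 0.642, 0.7, 0.01, -1], [-0.6, 0.642, 0.4, 0.01, -1], [-0.6, 0.642, 0.1, 0.01, -1], [-0.6, 0.642, -0.2, 0.01, -1], [-0.6, 0.642, -0.2, 0.01, -1]]}}

```text
clock: 10.95
position: [0.5104, -0.0289, 0.2419]
ee_rot: [-0.141, 0.99, 0.0, 0.003]
ft_force: [-0.5, -0.0, -2.2]
grip_width: 0.259
grasp_force: 79.0
```

```bash
python3 - <<'E'
from h import *
bs()
E
```

```text
t 10.95 box xy [ 53.8 198.9] z 241.9 yaw err -0.12 w 0.259 79.0 [-0.5 -0.  -2.2] r 0.511
```

>>> {"name": "carry_out", "arguments": {"deltas": [[0.03, -0.3, 0, 0, -1], [0.07, -0.6, 0, 0, -1], [0.105, -0.85, 0, 0, -1], [0.105, -0.85, 0, 0, -1]]}}

```text
clock: 11.45
position: [0.5283, -0.159, 0.2374]
ee_rot: [-0.138, 0.99, -0.001, -0.001]
ft_force: [0.2, 0.1, -2.4]
grip_width: 0.255
grasp_force: 79.1
```

>>> {"name": "carry_out", "arguments": {"deltas": [[0, -0.3, 0, 0, -1], [0, -0.6, 0, 0, -1], [0, -0.79, 0, 0, -1], [0, -0.79, 0.2, 0, -1], [0, -0.79, 0.5, 0, -1], [0, -0.79, 0.7, 0, -1], [0, -0.79, 0.7, 0, -1]]}}

```text
clock: 12.32
position: [0.5609, -0.2675, 0.1305]
ee_rot: [-0.141, 0.99, 0.001, -0.002]
ft_force: [0.3, 0.3, -1.1]
grip_width: 0.254
grasp_force: 79.4
```

```bash
python3 - <<'E'
from h import *
bs()
E
```

```text
t 12.32 box xy [ 35.3 -44.3] z 130.5 yaw err -0.06 w 0.254 79.4 [ 0.3  0.3 -1.1] r 0.621
```

>>> {"name": "carry_out", "arguments": {"deltas": [[-0.02, -0.025, 0.15, 0, -1], [-0.02, -0.025, 0.3, 0, -1], [-0.02, -0.025, 0.39, 0, -1], [-0.02, -0.025, 0.39, 0, -1], [-0.02, -0.025, 0.39, 0, -0.1], [-0.02, -0.025, 0.39, 0, -0.1], [-0.02, -0.025, 0.39, 0, -0.1], [-0.02, -0.025, 0.2, 0, -0.1], [-0.02, -0.025, 0, 0, -0.1], [-0.02, 0.1, -0.3, 0, 0], [-0.1, 0.3, -0.55, 0, 0], [-0.2, 0.6, -0.55, 0, 0.2], [-0.4, 0.9, -0.55, 0, 0.2], [-0.6, 1, -0.55, 0, 0.2], [-0.6, 1, -0.55, 0, 0.2]]}}

```text
clock: 14.2
position: [0.6083, -0.097, 0.2157]
ee_rot: [-0.143, 0.99, 0.0, 0.0]
ft_force: [-1.0, -0.8, 0.1]
grip_width: 0.6
grasp_force: 0.0
```

```bash
python3 - <<'E'
from h import *
bs()
p=camera("top")
for o in pots(p):
    if o[0]<760 and o[1]>-350 and o[2]>10: print(o, np.round(b(np.array(o[:2])/1000)*1000))
E
```

```text
t 14.2 box xy [128.6 106.1] z 215.7 yaw err 0.17 w 0.6 0.0 [-1.  -0.8  0.1] r 0.616
(707, 29, 11.6, 52, array([83., 54., 38.])) [259. 199.]
(676, 161, 11.7, 53, array([199., 109.,  54.])) [266. 335.]
(641, -30, 33.4, 90, array([ 69., 110.,  67.])) [179. 161.]
(542, -328, 78.1, 93, array([94., 90., 83.])) [  0. -97.]
(575, 41, 11.3, 49, array([85., 55., 39.])) [135. 248.]
(566, -272, 11.9, 50, array([78., 51., 36.])) [ 39. -50.]
(492, -292, 11.6, 53, array([53., 36., 27.])) [-38. -48.]
(451, -295, 15.3, 12, array([95., 91., 85.])) [-78. -40.]
(431, -226, 10.7, 8, array([116., 111., 103.])) [-78.  32.]
(420, -187, 10.4, 8, array([122., 116., 109.])) [-77.  73.]
```

>>> {"name": "carry_out", "arguments": {"deltas": [[-0.02, 0.4, 0, 0.006, 0.2], [-0.045, 0.8, 0, 0.006, 0.2], [-0.045, 0.948, 0.1, 0.006, 0.2], [-0.045, 0.948, 0.4, 0.006, 0.2], [-0.045, 0.948, 0.7, 0.006, 0.2], [-0.045, 0.948, 0.9, 0.006, 0.2], [-0.045, 0.948, 0.995, 0.006, 0.2], [-0.045, 0.948, 0.995, 0.006, 0.2], [-0.045, 0.948, 0.995, 0.006, -1], [-0.045, 0.948, 0.995, 0.006, -1], [-0.045, 0.948, 0.995, 0.006, -1], [-0.045, 0.948, 0.995, 0.006, -1], [-0.045, 0.948, 0.7, 0.006, -1], [-0.045, 0.948, 0.4, 0.006, -1], [-0.045, 0.948, 0.1, 0.006, -1], [-0.045, 0.948, -0.15, 0.006, -1], [-0.045, 0.948, -0.15, 0.006, -1]]}}

```text
clock: 16.38
position: [0.5751, 0.038, 0.2416]
ee_rot: [-0.139, 0.99, 0.0, 0.003]
ft_force: [-0.6, -0.5, -2.0]
grip_width: 0.257
grasp_force: 79.0
```

```bash
python3 - <<'E'
from h import *
bs()
E
```

```text
t 16.38 box xy [134.7 244.9] z 241.6 yaw err -0.31 w 0.257 79.0 [-0.6 -0.5 -2. ] r 0.576
```

>>> {"name": "carry_out", "arguments": {"deltas": [[0.2, -0.25, 0, 0, -1], [0.4, -0.5, 0, 0, -1], [0.6, -0.7, 0, 0, -1], [0.6, -0.7, 0, 0, -1]]}}

```text
clock: 16.88
position: [0.5142, -0.0911, 0.2377]
ee_rot: [-0.136, 0.991, 0.0, -0.0]
ft_force: [-0.6, 0.4, -1.5]
grip_width: 0.249
grasp_force: 78.9
```

>>> {"name": "carry_out", "arguments": {"deltas": [[0.25, -0.25, 0, 0, -1], [0.5, -0.5, 0, 0, -1], [0.55, -0.6, 0, 0, -1], [0.55, -0.6, 0.05, 0, -1], [0.55, -0.6, 0.35, 0, -1], [0.55, -0.6, 0.6, 0, -1], [0.55, -0.6, 0.7, 0, -1], [0.55, -0.6, 0.7, 0, -1]]}}

```text
clock: 17.88
position: [0.4616, -0.1959, 0.1326]
ee_rot: [-0.14, 0.99, 0.0, -0.001]
ft_force: [0.1, -0.6, -0.8]
grip_width: 0.252
grasp_force: 79.1
```

```bash
python3 - <<'E'
from h import *
bs()
E
```

```text
t 17.88 box xy [-39.9  52.3] z 132.6 yaw err -0.23 w 0.252 79.1 [ 0.1 -0.6 -0.8] r 0.501
```

>>> {"name": "carry_out", "arguments": {"deltas": [[-0.013, -0.03, 0.15, 0, -1], [-0.013, -0.03, 0.3, 0, -1], [-0.013, -0.03, 0.4, 0, -1], [-0.013, -0.03, 0.4, 0, -1], [-0.013, -0.03, 0.4, 0, -0.1], [-0.013, -0.03, 0.4, 0, -0.1], [-0.013, -0.03, 0.4, 0, -0.1], [-0.013, -0.03, 0.2, 0, -0.1], [-0.013, -0.03, 0, 0, -0.1], [-0.013, 0, -0.3, 0, 0], [-0.1, 0.1, -0.55, 0, 0], [-0.4, 0.3, -0.55, 0, 0.2], [-0.7, 0.5, -0.55, 0, 0.2], [-1, 0.7, -0.55, 0, 0.2], [-1, 0.7, -0.55, 0, 0.2]]}}

```text
clock: 19.75
position: [0.5788, -0.0498, 0.2151]
ee_rot: [-0.143, 0.99, 0.0, -0.0]
ft_force: [0.1, 0.2, 0.2]
grip_width: 0.598
grasp_force: 0.0
```

```bash
python3 - <<'E'
from h import *
bs()
p=camera("top")
for o in pots(p):
    if o[0]<760 and o[1]>-350 and o[2]>10: print(o, np.round(b(np.array(o[:2])/1000)*1000))
E
```

```text
t 19.75 box xy [113.5 159.6] z 215.1 yaw err 0.1 w 0.598 0.0 [0.1 0.2 0.2] r 0.581
(707, 29, 11.4, 50, array([82., 54., 38.])) [259. 199.]
(676, 161, 12.1, 53, array([197., 108.,  53.])) [266. 335.]
(542, -328, 78.2, 101, array([95., 91., 84.])) [  0. -97.]
(565, -272, 11.4, 50, array([51., 35., 26.])) [ 38. -50.]
(491, -293, 12.0, 59, array([51., 35., 26.])) [-39. -49.]
(469, -202, 11.6, 51, array([83., 54., 38.])) [-35.  44.]
(454, -304, 15.1, 12, array([95., 92., 85.])) [-78. -49.]
```

>>> {"name": "carry_out", "arguments": {"deltas": [[-0.35, 0.1, 0, 0, 0.2], [-0.7, 0.2, 0, 0, 0.2], [-0.97, 0.263, 0, 0, 0.2], [-0.97, 0.263, 0.1, 0, 0.2], [-0.97, 0.263, 0.4, 0, 0.2], [-0.97, 0.263, 0.7, 0, 0.2], [-0.97, 0.263, 0.9, 0, 0.2], [-0.97, 0.263, 0.99, 0, 0.2], [-0.97, 0.263, 0.99, 0, 0.2], [-0.97, 0.263, 0.99, 0, -1], [-0.97, 0.263, 0.99, 0, -1], [-0.97, 0.263, 0.99, 0, -1], [-0.97, 0.263, 0.99, 0, -1], [-0.97, 0.263, 0.7, 0, -1], [-0.97, 0.263, 0.4, 0, -1], [-0.97, 0.263, 0.1, 0, -1], [-0.97, 0.263, -0.15, 0, -1], [-0.97, 0.263, -0.15, 0, -1]]}}

```text
clock: 22.05
position: [0.7071, 0.0227, 0.2418]
ee_rot: [-0.139, 0.99, -0.0, 0.003]
ft_force: [0.4, 0.0, -2.9]
grip_width: 0.254
grasp_force: 78.3
```

```bash
python3 - <<'E'
from h import *
bs()
E
```

```text
t 22.05 box xy [257.1 193.2] z 241.8 yaw err -0.32 w 0.254 78.3 [ 0.4  0.  -2.9] r 0.707
```

>>> {"name": "carry_out", "arguments": {"deltas": [[0.25, -0.15, 0, 0, -1], [0.5, -0.3, 0, 0, -1], [0.75, -0.45, 0, 0, -1], [0.75, -0.45, 0, 0, -1]]}}

```text
clock: 22.55
position: [0.6139, -0.0763, 0.2377]
ee_rot: [-0.136, 0.991, -0.0, -0.001]
ft_force: [0.3, 0.2, -1.2]
grip_width: 0.252
grasp_force: 78.5
```

>>> {"name": "carry_out", "arguments": {"deltas": [[0.25, -0.2, 0, 0, -1], [0.5, -0.35, 0, 0, -1], [0.69, -0.48, 0, 0, -1], [0.69, -0.48, 0.05, 0, -1], [0.69, -0.48, 0.35, 0, -1], [0.69, -0.48, 0.45, 0, -1], [0.69, -0.48, 0.45, 0, -1]]}}

```text
clock: 23.42
position: [0.5365, -0.1695, 0.1699]
ee_rot: [-0.14, 0.99, 0.0, -0.001]
ft_force: [0.2, -0.2, -0.5]
grip_width: 0.257
grasp_force: 78.6
```

```bash
python3 - <<'E'
from h import *
bs()
p=camera("scene"); save(p,"s2.png",(80,140,280,320),3)
E
```

```text
t 23.43 box xy [39.4 56.6] z 169.9 yaw err -0.25 w 0.257 78.6 [ 0.2 -0.2 -0.5] r 0.563
```

View pics/s2.png

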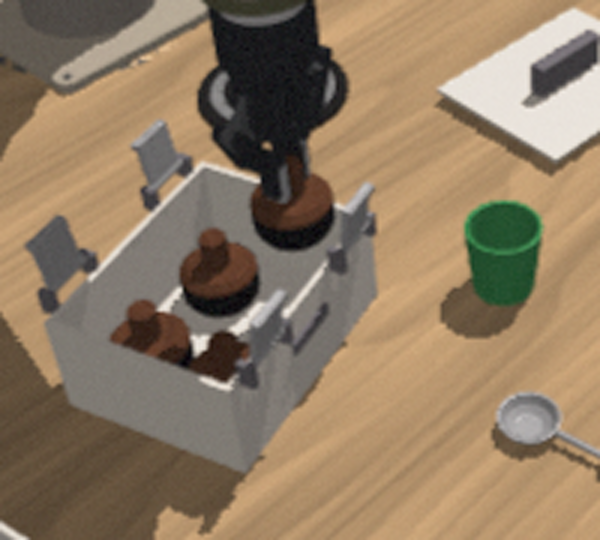

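>>> {"name": "carry_out", "arguments": {"deltas": [[0, -0.04, 0.2, 0, -1], [0, -0.04, 0.4, 0, -1], [0, -0.04, 0.57, 0, -1], [0, -0.04, 0.65, 0, -1], [0, -0.04, 0.65, 0, -1], [0, -0.04, 0.65, 0, -0.1], [0, -0.04, 0.65, 0, -0.1], [0, -0.04, 0.65, 0, -0.1], [0, -0.04, 0.45, 0, -0.1], [0, -0.04, 0.2, 0, -0.1], [0, 0, -0.1, 0, 0], [-0.1, 0.3, -0.3, 0, 0], [-0.2, 0.6, -0.3, 0, 0.2], [-0.3, 0.9, -0.3, 0, 0.2], [-0.3, 1, -0.3, 0, 0.2], [-0.3, 1, -0.3, 0, 0.2]]}}

```text
clock: 25.48
position: [0.5384, -0.0131, 0.2159]
ee_rot: [-0.14, 0.99, 0.0, 0.0]
ft_force: [1.0, -0.1, -0.4]
grip_width: 0.603
grasp_force: 0.0
```

>>> {"name": "carry_out", "arguments": {"deltas": [[-0.1, 0.3, 0, 0.3, 0.2], [-0.2, 0.6, 0, 0.6, 0.2], [-0.2, 0.9, 0, 1, 0.2], [-0.2, 1, 0, 1, 0.2], [-0.2, 1, 0, 1, 0.2]]}}

```text
clock: 26.1
position: [0.5264, 0.1382, 0.2159]
ee_rot: [0.122, 0.993, -0.0, 0.0]
ft_force: [-0.0, -0.6, -0.4]
grip_width: 0.602
grasp_force: 0.0
```

```bash
python3 - <<'E'
from h import *
o=bs(); print(np.round(o["joint_pos"],2), np.round(o["position"],4))
p=camera("top"); P=cloud(p)
for o in pots(p):
    if o[0]<760 and o[1]>-350 and o[2]>10: print(o, np.round(b(np.array(o[:2])/1000)*1000))
for m in comps(P,.011,.056,1000): print(rect(P[m]))
save(p,"t2.png",(260,160,400,290),4)
E
```

```text
t 26.1 box xy [116.  354.8] z 215.9 yaw err -30.28 w 0.602 0.0 [-0.  -0.6 -0.4] r 0.544
[-0.97  0.2   0.71  1.76 -0.14  1.23  1.11] [0.5264 0.1382 0.2159]
(676, 162, 12.1, 53, array([203., 112.,  55.])) [266. 336.]
(641, -31, 33.5, 113, array([ 70., 114.,  68.])) [179. 160.]
(543, -332, 77.0, 97, array([145., 138., 128.])) [   0. -101.]
(565, -272, 11.6, 51, array([84., 55., 39.])) [ 38. -50.]
(542, -177, 12.0, 51, array([54., 37., 27.])) [43. 48.]
(491, -292, 12.0, 55, array([83., 54., 39.])) [-39. -48.]
(468, -202, 11.6, 54, array([60., 41., 29.])) [-35.  45.]
```

View pics/t2.png

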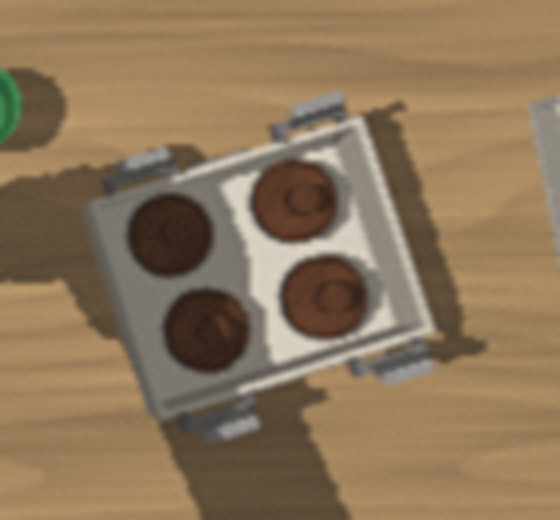

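>>> {"name": "carry_out", "arguments": {"deltas": [[0, 0, 0, -0.33, 0.2], [0, 0, 0, -0.66, 0.2], [0, 0, 0, -1, 0.2]]}}

```text
clock: 26.52
position: [0.5268, 0.1362, 0.2159]
ee_rot: [-0.141, 0.99, -0.0, 0.0]
ft_force: [0.5, 0.1, 0.0]
grip_width: 0.599
grasp_force: 0.0
```

>>> {"name": "carry_out", "arguments": {"deltas": [[0, 0, 0, -0.33, 0.2], [0, 0, 0, -0.66, 0.2], [0, 0, 0, -1, 0.2]]}}

```text
clock: 26.9
position: [0.5268, 0.1362, 0.2159]
ee_rot: [-0.392, 0.92, -0.0, 0.0]
ft_force: [-0.9, 0.2, 0.4]
grip_width: 0.602
grasp_force: 0.0
```

>>> {"name": "carry_out", "arguments": {"deltas": [[0, 0, 0, -0.33, 0.2], [0, 0, 0, -0.66, 0.2], [0, 0, 0, -1, 0.2], [0, 0, 0, -1, 0.2]]}}

```text
clock: 27.4
position: [0.5268, 0.1363, 0.2159]
ee_rot: [-0.616, 0.788, -0.0, 0.0]
ft_force: [-0.2, -0.5, -0.0]
grip_width: 0.601
grasp_force: 0.0
```

```bash
cat >> h.py <<'E'
def to(x,y,z,yaw):
    o=bs(); R=Ro.from_quat(o["ee_rot"]).as_matrix(); d=R.T@(np.array([x,y,z])-o["position"])
    cur=np.degrees(np.arctan2(-R[0,1],R[1,1])); print("frac",np.round(d/.15,3),"spin",round(-(yaw-cur)/30,3),"curyaw",round(cur,2),"j7",round(o["joint_pos"][6],2))
def lidpose(p,zp):
    P=cloud(p); m=(np.abs(P[...,2]-zp)<.007)&(np.abs(P[...,1]-.227)<.2)&(np.abs(P[...,0]-.5)<.2)
    return P[m]
E
python3 - <<'E'
from h import *
for n in("scene","top"):
    p=camera(n); q=lidpose(p,.016); 
    P=cloud(p); m=(P[...,2]>.03)&(P[...,2]<.056)&(abs(P[...,0]-.5)<.06)&(abs(P[...,1]-.226)<.08)
    print(n,rect(q),len(q),rect(P[m]),m.sum())
to(.5012,.227,.2159,87.4)
E
```

```text
scene (array([465.3, 206.9]), array([415.5, 273.7]), 16.7) 2072 (array([501.1, 228.3]), array([94.4, 22.5]), 88.1) 224
top (array([498.2, 224.9]), array([399.7, 388.3]), 89.0) 693 (array([0., 0.]), array([0., 0.]), 0.0) 0
t 27.5 box xy [115.9 352.6] z 216.0 yaw err 59.53 w 0.604 0.0 [ 0.2  0.1 -0.4] r 0.544
frac [-0.546  0.315  0.   ] spin -0.386 curyaw 75.83 j7 2.6
```

>>> {"name": "carry_out", "arguments": {"deltas": [[0, 0, 0, 0.33, 0.2], [0, 0, 0, 0.66, 0.2], [0, 0, 0, 1, 0.2]]}}

```text
clock: 27.88
position: [0.5266, 0.1372, 0.2158]
ee_rot: [-0.387, 0.922, -0.0, -0.0]
ft_force: [-0.2, -0.3, -0.1]
grip_width: 0.602
grasp_force: 0.0
```

>>> {"name": "carry_out", "arguments": {"deltas": [[0, 0, 0, 0.33, 0.2], [0, 0, 0, 0.66, 0.2], [0, 0, 0, 1, 0.2]]}}

```text
clock: 28.25
position: [0.5266, 0.1372, 0.2158]
ee_rot: [-0.135, 0.991, -0.0, 0.0]
ft_force: [-0.2, -0.5, -0.7]
grip_width: 0.6
grasp_force: 0.0
```

>>> {"name": "carry_out", "arguments": {"deltas": [[0, 0, 0, 0.33, 0.2], [0, 0, 0, 0.66, 0.2], [0, 0, 0, 1, 0.2]]}}

```text
clock: 28.62
position: [0.5266, 0.1372, 0.2158]
ee_rot: [0.126, 0.992, -0.0, 0.0]
ft_force: [-0.4, -0.2, -0.7]
grip_width: 0.603
grasp_force: 0.0
```

>>> {"name": "carry_out", "arguments": {"deltas": [[0, 0, 0, 0.33, 0.2], [0, 0, 0, 0.66, 0.2], [0, 0, 0, 1, 0.2]]}}

```text
clock: 29.0
position: [0.5265, 0.1373, 0.2158]
ee_rot: [0.378, 0.926, -0.0, 0.0]
ft_force: [0.4, -0.5, -0.7]
grip_width: 0.6
grasp_force: 0.0
```

>>> {"name": "carry_out", "arguments": {"deltas": [[0, 0, 0, 0.33, 0.2], [0, 0, 0, 0.66, 0.2], [0, 0, 0, 1, 0.2], [0, 0, 0, 1, 0.2]]}}

```text
clock: 29.5
position: [0.5264, 0.1377, 0.2159]
ee_rot: [0.602, 0.798, -0.0, 0.0]
ft_force: [0.4, -0.6, -0.2]
grip_width: 0.598
grasp_force: 0.0
```

```bash
python3 - <<'E'
from h import *
to(.5012,.227,.100,-92.2)
E
```

```text
t 29.5 box xy [115.9 354.3] z 215.9 yaw err -90.34 w 0.598 0.0 [ 0.4 -0.6 -0.2] r 0.544
frac [0.619 0.002 0.772] spin 0.605 curyaw -74.04 j7 0.02
```

>>> {"name": "carry_out", "arguments": {"deltas": [[0.25, 0, 0.1, 0.3, 0.2], [0.5, 0, 0.3, 0.605, 0.2], [0.619, 0.002, 0.6, 0.605, 0.2], [0.619, 0.002, 0.77, 0.605, 0.2], [0.619, 0.002, 0.77, 0.605, 0.2], [0.619, 0.002, 0.77, 0.605, 0.2]]}}

```text
clock: 30.25
position: [0.5018, 0.2278, 0.1016]
ee_rot: [0.72, 0.694, 0.001, 0.0]
ft_force: [-0.2, 0.1, 0.8]
grip_width: 0.598
grasp_force: 0.0
```

```bash
python3 - <<'E'
from h import *
to(.5012,.227,.045,-92.2)
p=camera("scene"); P=cloud(p); m=(P[...,2]>.03)&(P[...,2]<.056)&(abs(P[...,0]-.5)<.06)&(abs(P[...,1]-.226)<.08); print(rect(P[m]))
E
```

```text
t 30.25 box xy [117.6 447.7] z 101.6 yaw err -108.4 w 0.598 0.0 [-0.2  0.1  0.8] r 0.551
frac [-0.006 -0.004  0.377] spin 0.003 curyaw -92.1 j7 -0.41
(array([500.8, 227.8]), array([92.6, 22.7]), 87.3)
```

>>> {"name": "carry_out", "arguments": {"deltas": [[-0.006, 0, 0.2, 0, 0.2], [-0.006, 0, 0.33, 0, 0.2], [-0.006, 0, 0.377, 0, 0.2], [-0.006, 0, 0.377, 0, 0.2], [-0.006, 0, 0.377, 0, -1], [-0.006, 0, 0.377, 0, -1], [-0.006, 0, 0.377, 0, -1], [-0.006, 0, 0.377, 0, -1], [-0.006, 0, 0.3, 0, -1], [-0.006, 0, 0.1, 0, -1], [-0.006, 0, -0.2, 0, -1], [-0.006, 0, -0.5, 0, -1], [-0.006, 0, -0.8, 0, -1], [-0.006, 0, -0.95, 0, -1], [-0.006, 0, -0.95, 0, -1]], "force": 110}}

```text
clock: 32.17
position: [0.5014, 0.2275, 0.2447]
ee_rot: [0.72, 0.694, 0.002, 0.0]
ft_force: [0.1, -0.2, -4.0]
grip_width: 0.194
grasp_force: 107.9
```

```bash
python3 - <<'E'
from h import *
to(.5146,-.2349,.24,-73.7)
E
```

```text
t 32.17 box xy [117.1 447.5] z 244.7 yaw err -108.45 w 0.194 107.9 [ 0.1 -0.2 -4. ] r 0.551
frac [-3.077  0.204  0.025] spin -0.615 curyaw -92.15 j7 -0.47
```

>>> {"name": "carry_out", "arguments": {"deltas": [[-0.15, 0, -0.05, -0.1, -1], [-0.35, 0, -0.05, -0.2, -1], [-0.6, 0, -0.05, -0.35, -1], [-0.8, 0, -0.05, -0.5, -1], [-0.95, 0, -0.05, -0.615, -1], [-1, 0, -0.05, -0.615, -1], [-1, 0, -0.05, -0.615, -1]]}}

```text
clock: 33.05
position: [0.4948, 0.0777, 0.2497]
ee_rot: [0.6, 0.8, -0.0, -0.0]
ft_force: [-0.9, 0.0, -2.6]
grip_width: 0.193
grasp_force: 107.8
```

```bash
python3 - <<'E'
from h import *
to(.5146,-.2349,.24,-73.7)
E
```

```text
t 33.05 box xy [ 68.7 305.6] z 249.7 yaw err -90.08 w 0.193 107.8 [-0.9  0.  -2.6] r 0.501
frac [-2.038 -0.455  0.065] spin -0.003 curyaw -73.78 j7 0.07
```

>>> {"name": "carry_out", "arguments": {"deltas": [[-0.15, -0.05, 0, 0, -1], [-0.35, -0.12, 0, 0, -1], [-0.6, -0.2, 0, 0, -1], [-0.85, -0.24, 0, 0, -1], [-1, -0.24, 0, 0, -1], [-1, -0.24, 0, 0, -1]]}}

```text
clock: 33.8
position: [0.503, -0.0771, 0.25]
ee_rot: [0.601, 0.8, -0.0, 0.0]
ft_force: [0.9, -0.2, -3.0]
grip_width: 0.195
grasp_force: 107.6
```

>>> {"name": "carry_out", "arguments": {"deltas": [[-0.15, -0.05, 0, 0, -1], [-0.35, -0.1, 0, 0, -1], [-0.6, -0.16, 0, 0, -1], [-0.85, -0.21, 0, 0, -1], [-1, -0.215, 0, 0, -1], [-1, -0.215, 0, 0, -1], [-1, -0.215, 0, 0, -1], [-1, -0.215, 0, 0, -1]]}}

```text
clock: 34.8
position: [0.5143, -0.2279, 0.2501]
ee_rot: [0.599, 0.801, 0.0, -0.0]
ft_force: [-0.3, -0.2, -3.5]
grip_width: 0.194
grasp_force: 107.6
```

```bash
python3 - <<'E'
from h import *
to(.5146,-.2349,.24,-73.7)
for n in("top","scene"):
    p=camera(n); P=cloud(p)
    for m in comps(P,.2,.225,600,(.35,.68,-.42,-.05)):
        c=rect(P[m]); print(n,c,b(np.array(c[0])/1000)*1000,np.round(P[m].mean(0),4),m.sum())
        A=np.c_[P[m][:,:2]-P[m][:,:2].mean(0),np.ones(m.sum())]; print("tilt",np.linalg.lstsq(A,P[m][:,2],rcond=None)[0])
    save(p,n+"3.png",(230,130,420,300) if n=="top" else (40,60,300,300),3 if n=="top" else 2.2)
E
```

```text
t 34.8 box xy [1.6 6.8] z 250.1 yaw err -89.87 w 0.194 107.6 [-0.3 -0.2 -3.5] r 0.563
frac [-0.045 -0.011  0.067] spin 0.004 curyaw -73.57 j7 0.79
top (array([ 513.1, -219.1]), array([165.6, 192.3]), 15.9) [ 2.99482606 15.58592368] [ 0.5169 -0.1758  0.2216] 2030
tilt [ 0.00109184 -0.00034665  0.22162651]
scene (array([ 513.9, -226.6]), array([168.2, 212.7]), 16.1) [1.65766998 8.16285062] [ 0.5329 -0.2451  0.2217] 3709
tilt [-0.00219856  0.00202223  0.22170963]
```

View pics/scene3.png

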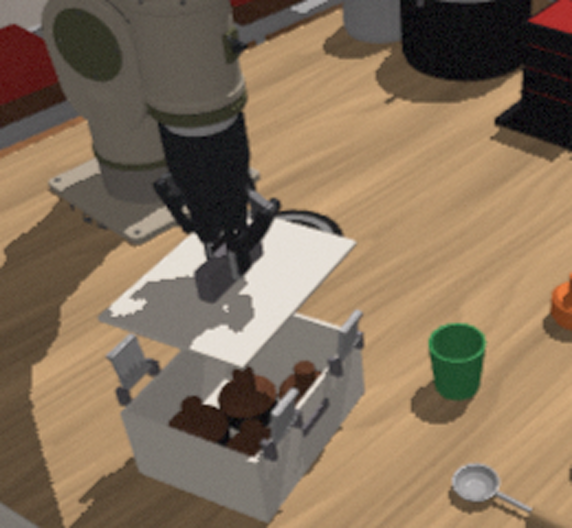

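>>> {"name": "carry_out", "arguments": {"deltas": [[-0.05, -0.011, 0.1, 0.004, -1], [-0.05, -0.011, 0.2, 0.004, -1], [-0.05, -0.011, 0.35, 0.004, -1], [-0.05, -0.011, 0.5, 0.004, -1], [-0.05, -0.011, 0.65, 0.004, -1], [-0.05, -0.011, 0.65, 0.004, -1], [-0.05, -0.011, 0.65, 0.004, -1]]}}

```text
clock: 35.78
position: [0.5145, -0.2376, 0.1531]
ee_rot: [0.601, 0.8, -0.0, 0.0]
ft_force: [1.2, -0.2, -2.7]
grip_width: 0.186
grasp_force: 107.6
```

```bash
python3 - <<'E'
from h import *
to(.5146,-.2349,.1294,-73.7)
for n in("top","scene"):
    p=camera(n); P=cloud(p)
    for m in comps(P,.108,.131,600,(.35,.68,-.42,-.05)):
        c=rect(P[m]); print(n,c,b(np.array(c[0])/1000)*1000,np.round(P[m].mean(0),4),m.sum())
    for m in comps(P,.134,.16,20,(.35,.68,-.42,-.1)):
        c=rect(P[m]); print(" clip",np.round(b(np.array(c[0])/1000)*1000,1),c[1])
    if n=="top":save(p,"top4.png",(260,150,410,290),4)
E
```

```text
t 35.77 box xy [-0.9 -2.6] z 153.1 yaw err -90.13 w 0.186 107.6 [ 1.2 -0.2 -2.7] r 0.567
frac [0.017 0.006 0.158] spin -0.004 curyaw -73.83 j7 0.87
top (array([ 547.4, -187.4]), array([148.1, 264.2]), 57.5) [44.81328225 36.38488332] [ 0.5247 -0.1868  0.1245] 1946
 clip [ 97.4 -64.4] [10.7 37.4]
 clip [97.6 64.8] [11.2 37.5]
 clip [ 1.4 35. ] [17.2 14.7]
scene (array([ 507.3, -238. ]), array([182.5, 212.4]), 15.8) [-7.87664543 -0.92652943] [ 0.5302 -0.2574  0.125 ] 3548
 clip [97.9 66.1] [ 8.9 40.9]
 clip [ 1.4 -3.2] [86.8 41.9]
 clip [-97.7 -63.8] [16.2 39.2]
 clip [ 98.3 -63.2] [10.5 38.8]
```

View pics/top4.png

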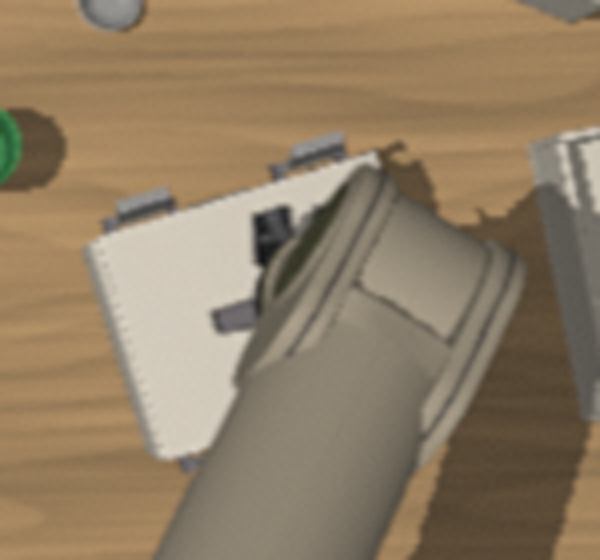

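>>> {"name": "carry_out", "arguments": {"deltas": [[0.011, 0.006, 0.04, -0.002, -1], [0.011, 0.006, 0.08, -0.002, -1], [0.011, 0.006, 0.11, -0.002, -1], [0.011, 0.006, 0.13, -0.002, -1], [0.011, 0.006, 0.15, -0.002, -1], [0.011, 0.006, 0.15, -0.002, -1]]}}

```text
clock: 36.62
position: [0.5148, -0.2355, 0.1302]
ee_rot: [0.6, 0.8, 0.0, -0.0]
ft_force: [-0.2, 0.3, -4.4]
grip_width: 0.187
grasp_force: 108.0
```

```bash
python3 - <<'E'
from h import *
to(.5146,-.2349,.1294,-73.7)
p=camera("scene"); P=cloud(p)
for m in comps(P,.095,.116,600,(.35,.68,-.42,-.05)): print(rect(P[m]),np.round(P[m].mean(0),4),np.linalg.lstsq(np.c_[P[m][:,:2]-C,np.ones(m.sum())],P[m][:,2],rcond=None)[0])
E
```

```text
t 36.62 box xy [ 0.1 -0.6] z 130.2 yaw err -90.05 w 0.187 108.0 [-0.2  0.3 -4.4] r 0.566
frac [ 0.004 -0.     0.005] spin -0.002 curyaw -73.75 j7 0.88
(array([ 513. , -234.8]), array([195.6, 211.6]), 16.4) [ 0.5307 -0.2567  0.1023] [0.00063675 0.00078519 0.10234828]
```

>>> {"name": "carry_out", "arguments": {"deltas": [[0, 0, 0.01, 0, -1], [0, 0, 0.015, 0, -1], [0, 0, 0.02, 0, -1], [0, 0, 0.02, 0, -1]]}}

```text
clock: 37.17
position: [0.5149, -0.2355, 0.1298]
ee_rot: [0.6, 0.8, 0.001, -0.0]
ft_force: [-13.4, 7.6, 28.7]
grip_width: 0.19
grasp_force: 112.6
```

```bash
python3 - <<'E'
from h import *
bs()
p=camera("scene"); P=cloud(p)
for m in comps(P,.095,.116,600,(.35,.68,-.42,-.05)): print(rect(P[m]),np.round(P[m].mean(0),4),np.linalg.lstsq(np.c_[P[m][:,:2]-C,np.ones(m.sum())],P[m][:,2],rcond=None)[0])
E
```

```text
t 37.17 box xy [ 0.1 -0.7] z 129.8 yaw err -90.06 w 0.19 112.6 [-13.4   7.6  28.7] r 0.566
(array([ 513.3, -233.5]), array([195.8, 212.7]), 16.2) [ 0.5306 -0.2568  0.1022] [-0.00122444  0.00180901  0.10221495]
```

>>> {"name": "carry_out", "arguments": {"deltas": [[0, 0, -0.02, 0, -1], [0, 0, -0.02, 0, -0.3], [0, 0, -0.02, 0, 0], [0, 0, -0.02, 0, 0.1], [0, 0, -0.02, 0, 0.1], [0, 0, -0.2, 0, 0.1], [0, 0, -0.5, 0, 0.1], [0, 0, -0.85, 0, -1], [0, 0, -0.85, 0, -1], [0, 0, -0.85, 0, -1], [0, 0, -0.85, 0, -1]]}}

```text
clock: 38.6
position: [0.5143, -0.2351, 0.2535]
ee_rot: [0.6, 0.8, -0.0, -0.001]
ft_force: [0.3, -0.3, 0.1]
grip_width: 0.0
grasp_force: 0.0
```

```bash
python3 - <<'E'
from h import *
to(.5146,-.2349,.25,-73.7)
for n in("top","scene"):
    p=camera(n); P=cloud(p)
    for m in comps(P,.095,.112,600,(.35,.68,-.42,-.05)): print(rect(P[m]),np.round(P[m].mean(0),4))
    for m in comps(P,.134,.16,20,(.35,.68,-.42,-.1)):
        c=rect(P[m]); print(" clip",np.round(b(np.array(c[0])/1000)*1000,1),c[1],P[m][:,2].max())
p=camera("scene");save(p,"s5.png",(60,130,300,320),2.5)
E
```

```text
t 38.6 box xy [-0.3 -0.2] z 253.5 yaw err -90.04 w 0.0 0.0 [ 0.3 -0.3  0.1] r 0.566
frac [0.001 0.002 0.024] spin -0.001 curyaw -73.74 j7 0.8
(array([ 515. , -235.4]), array([190.3, 209.9]), 16.1) [ 0.5184 -0.1949  0.1022]
 clip [ 97.8 -65.2] [10.3 37.8] 0.15474908628473616
 clip [97.7 64.6] [10.3 37.6] 0.15831649815296392
 clip [ 1.7 18. ] [18.  51.2] 0.1453888780524361
 clip [-96.8  66.9] [11.8 32.7] 0.15574678049640206
(array([ 513.2, -234. ]), array([194.6, 215.1]), 16.6) [ 0.5179 -0.2466  0.102 ]
 clip [-98.4  65.9] [14.6 41. ] 0.15424162646321268
 clip [98.1 65.6] [ 9.7 40.8] 0.15312596699974165
 clip [0.9 0. ] [18.5 90.9] 0.14213348688243857
 clip [-97.1 -64.1] [13.8 39.2] 0.15483482267782112
 clip [ 98.1 -63. ] [10.8 39.5] 0.15364465953017029
```

View pics/s5.png

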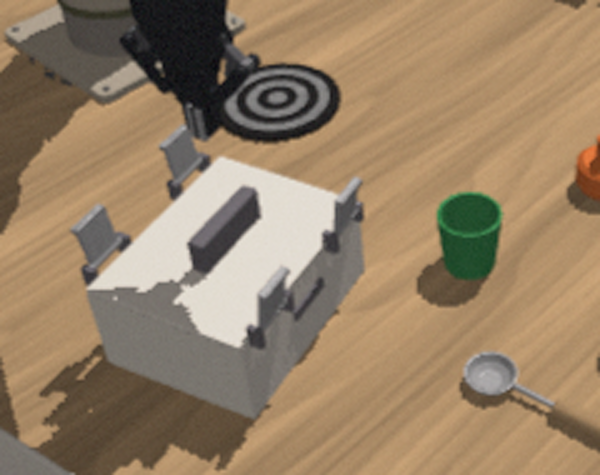

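>>> {"name": "carry_out", "arguments": {"deltas": [[0.2, -0.4, 0, 0, -1], [0.433, -0.75, 0, 0, -1], [0.433, -0.87, 0, 0, -1], [0.433, -0.87, 0.1, 0, -1], [0.433, -0.87, 0.4, 0, -1], [0.433, -0.87, 0.677, 0, -1], [0.433, -0.87, 0.677, 0, -1], [0.433, -0.78, 0.677, 0, -1], [0.433, -0.7, 0.677, 0, -1], [0.433, -0.64, 0.677, 0, -1], [0.433, -0.58, 0.677, 0, -1], [0.433, -0.52, 0.677, 0, -1], [0.433, -0.46, 0.677, 0, -1], [0.433, -0.44, 0.677, 0, -1], [0.433, -0.44, 0.677, 0, -1], [0.433, -0.44, 0.4, 0, -1], [0.433, -0.44, 0, 0, -1], [0.433, -0.44, 0, 0, -1]]}}

```text
clock: 41.0
position: [0.4348, -0.1925, 0.2585]
ee_rot: [0.6, 0.8, 0.002, 0.003]
ft_force: [0.2, 0.3, -0.7]
grip_width: -0.004
grasp_force: 0.0
```

```bash
cat >> h.py <<'E'
def clips(pic=None):
    for n in("scene","top"):
        p=camera(n); P=cloud(p); c,s=np.cos(YAW),np.sin(YAW); d=P[...,:2]-C
        bx=c*d[...,0]+s*d[...,1]; by=-s*d[...,0]+c*d[...,1]; z=P[...,2]
        for i,(sx,sy) in enumerate(((-1,1),(-1,-1),(1,-1),(1,1))):
            col=(abs(by-sy*.065)<.017)
            up=col&(sx*bx>.086)&(sx*bx<.112)&(z>.13)&(z<.17); dn=col&(sx*bx>.05)&(sx*bx<.08)&(z>.095)&(z<.16)
            print(n,"clip",i,"up px",up.sum(),"z over rim",np.round(np.median(z[dn]),4) if dn.any() else None,dn.sum())
        if pic and n=="scene": save(p,pic,(60,130,300,320),2.5)
E
python3 - <<'E'
from h import *
to(*C,.25,-73.7)
clips("s6.png")
E
```

```text
t 41.0 box xy [-64.7  63.1] z 258.5 yaw err -90.09 w -0.004 0.0 [ 0.2  0.3 -0.7] r 0.476
frac [-0.42   0.431  0.06 ] spin -0.003 curyaw -73.79 j7 0.57
scene clip 0 up px 0 z over rim 0.109 113
scene clip 1 up px 142 z over rim 0.1017 135
scene clip 2 up px 92 z over rim 0.1017 119
scene clip 3 up px 67 z over rim 0.1019 99
top clip 0 up px 0 z over rim 0.1095 77
top clip 1 up px 0 z over rim 0.1021 60
top clip 2 up px 52 z over rim 0.1023 113
top clip 3 up px 51 z over rim 0.102 117
```

View pics/s6.png

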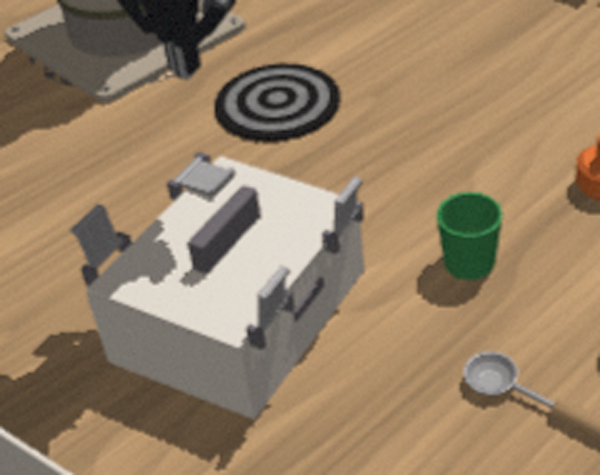

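Clip0, at (202,178), lies flat, and the other three still stand. Clip2 is next.

>>> {"name": "carry_out", "arguments": {"deltas": [[-0.3, 0.3, 0, 0, -1], [-0.6, 0.6, 0, 0, -1], [-0.854, 0.865, 0, 0, -1], [-0.854, 0.865, 0, 0, -1], [-0.854, 0.865, 0, 0, -1]]}}

```text
clock: 41.72
position: [0.5933, -0.2793, 0.252]
ee_rot: [0.601, 0.799, -0.002, -0.002]
ft_force: [-0.1, -0.7, 0.2]
grip_width: 0.002
grasp_force: 0.0
```

```bash
python3 - <<'E'
from h import *
to(*C,.152,-73.7)
E
```

```text
t 41.73 box xy [ 63.  -64.7] z 252.0 yaw err -90.15 w 0.002 0.0 [-0.1 -0.7  0.2] r 0.656
frac [ 0.43  -0.418  0.669] spin -0.005 curyaw -73.85 j7 0.96
```

>>> {"name": "carry_out", "arguments": {"deltas": [[0, 0.3, 0, 0, -1], [0, 0.453, 0, 0, -1], [0, 0.453, 0, 0, -1], [0, 0.453, 0.35, 0, -1], [0, 0.453, 0.669, 0, -1], [0, 0.453, 0.669, 0, -1], [0, 0.36, 0.669, 0, -1], [0, 0.28, 0.669, 0, -1], [0, 0.22, 0.669, 0, -1], [0, 0.16, 0.669, 0, -1], [0, 0.1, 0.669, 0, -1], [0, 0.04, 0.669, 0, -1], [0, 0.02, 0.669, 0, -1], [0, 0.02, 0.669, 0, -1], [0, 0.02, 0.4, 0, -1], [0, 0.02, 0, 0, -1], [0, 0.02, 0, 0, -1]]}}

```text
clock: 43.85
position: [0.5981, -0.2788, 0.2596]
ee_rot: [0.6, 0.8, 0.001, 0.004]
ft_force: [0.6, 0.7, -0.2]
grip_width: 0.002
grasp_force: 0.0
```

```bash
python3 - <<'E'
from h import *
to(*C,.152,-73.7)
clips()
E
```

```text
t 43.85 box xy [ 67.9 -65.5] z 259.6 yaw err -90.05 w 0.002 0.0 [ 0.6  0.7 -0.2] r 0.66
frac [ 0.44  -0.457  0.713] spin -0.002 curyaw -73.75 j7 0.96
scene clip 0 up px 0 z over rim 0.1084 53
scene clip 1 up px 140 z over rim 0.1016 133
scene clip 2 up px 0 z over rim 0.1088 178
scene clip 3 up px 71 z over rim 0.1016 101
top clip 0 up px 0 z over rim 0.1078 1
top clip 1 up px 0 z over rim None 0
top clip 2 up px 0 z over rim 0.1097 87
top clip 3 up px 53 z over rim 0.1021 119
```

Clip2 is down. Next is clip1, at box (-x, -y).

>>> {"name": "carry_out", "arguments": {"deltas": [[0, -0.3, 0, 0, -1], [0, -0.6, 0, 0, -1], [0, -0.9, 0, 0, -1], [0, -0.9, 0, 0, -1], [0, -0.9, 0, 0, -1]]}}

```text
clock: 44.58
position: [0.4675, -0.3142, 0.254]
ee_rot: [0.6, 0.8, 0.0, -0.001]
ft_force: [0.2, 0.6, 0.8]
grip_width: 0.001
grasp_force: 0.0
```

```bash
python3 - <<'E'
from h import *
to(*C,.152,-73.7)
E
```

```text
t 44.58 box xy [-67.5 -62.9] z 254.0 yaw err -89.98 w 0.001 0.0 [0.2 0.6 0.8] r 0.563
frac [0.418 0.45  0.68 ] spin 0.001 curyaw -73.68 j7 1.03
```

>>> {"name": "carry_out", "arguments": {"deltas": [[-0.01, -0.3, 0, 0, -1], [-0.01, -0.425, 0, 0, -1], [-0.01, -0.425, 0, 0, -1], [-0.01, -0.425, 0.35, 0, -1], [-0.01, -0.425, 0.68, 0, -1], [-0.01, -0.425, 0.68, 0, -1], [-0.01, -0.34, 0.68, 0, -1], [-0.01, -0.26, 0.68, 0, -1], [-0.01, -0.2, 0.68, 0, -1], [-0.01, -0.14, 0.68, 0, -1], [-0.01, -0.08, 0.68, 0, -1], [-0.01, -0.02, 0.68, 0, -1], [-0.01, 0.01, 0.68, 0, -1], [-0.01, 0.01, 0.68, 0, -1], [-0.01, 0.01, 0.4, 0, -1], [-0.01, 0.01, 0, 0, -1], [-0.01, 0.01, 0, 0, -1]]}}

```text
clock: 46.7
position: [0.4697, -0.3179, 0.2588]
ee_rot: [0.6, 0.8, 0.001, 0.003]
ft_force: [-0.1, 0.8, -0.4]
grip_width: -0.0
grasp_force: 0.0
```

```bash
python3 - <<'E'
from h import *
to(*C,.152,-73.7)
clips()
E
```

```text
t 46.7 box xy [-66.4 -67.1] z 258.8 yaw err -90.11 w -0.0 0.0 [-0.1  0.8 -0.4] r 0.567
frac [0.451 0.438 0.713] spin -0.004 curyaw -73.81 j7 1.04
scene clip 0 up px 0 z over rim 0.1093 113
scene clip 1 up px 0 z over rim 0.1089 139
scene clip 2 up px 0 z over rim 0.1087 165
scene clip 3 up px 68 z over rim 0.102 98
top clip 0 up px 0 z over rim 0.1093 122
top clip 1 up px 0 z over rim 0.109 124
top clip 2 up px 0 z over rim 0.1092 119
top clip 3 up px 53 z over rim 0.1018 119
```

Clip1 is down, so only clip3 at (+x, +y) remains.

>>> {"name": "carry_out", "arguments": {"deltas": [[0.3, 0.3, 0, 0, -1], [0.6, 0.6, 0, 0, -1], [0.88, 0.87, 0, 0, -1], [0.88, 0.87, 0, 0, -1], [0.88, 0.87, 0, 0, -1]]}}

```text
clock: 47.42
position: [0.5564, -0.1534, 0.2537]
ee_rot: [0.6, 0.8, -0.001, -0.001]
ft_force: [-0.2, -0.6, 0.6]
grip_width: 0.0
grasp_force: 0.0
```

```bash
python3 - <<'E'
from h import *
to(*C,.152,-73.7)
E
```

```text
t 47.42 box xy [63.  66.5] z 253.7 yaw err -90.07 w 0.0 0.0 [-0.2 -0.6  0.6] r 0.577
frac [-0.444 -0.418  0.679] spin -0.002 curyaw -73.77 j7 0.72
```

>>> {"name": "carry_out", "arguments": {"deltas": [[-0.01, 0.3, 0, 0, -1], [-0.01, 0.453, 0, 0, -1], [-0.01, 0.453, 0, 0, -1], [-0.01, 0.453, 0.35, 0, -1], [-0.01, 0.453, 0.679, 0, -1], [-0.01, 0.453, 0.679, 0, -1], [-0.01, 0.36, 0.679, 0, -1], [-0.01, 0.28, 0.679, 0, -1], [-0.01, 0.22, 0.679, 0, -1], [-0.01, 0.16, 0.679, 0, -1], [-0.01, 0.1, 0.679, 0, -1], [-0.01, 0.04, 0.679, 0, -1], [-0.01, 0.02, 0.679, 0, -1], [-0.01, 0.02, 0.679, 0, -1], [-0.01, 0.02, 0.4, 0, -1], [-0.01, 0.02, 0, 0, -1], [-0.01, 0.02, -0.2, 0, -1], [-0.01, 0.02, -0.2, 0, -1]]}}

```text
clock: 49.68
position: [0.5616, -0.1539, 0.287]
ee_rot: [0.6, 0.8, 0.001, 0.002]
ft_force: [0.3, 0.6, 0.2]
grip_width: 0.002
grasp_force: 0.0
```

```bash
python3 - <<'E'
from h import *
bs()
clips("s7.png")
E
```

```text
t 49.67 box xy [67.8 64.6] z 287.0 yaw err -90.03 w 0.002 0.0 [0.3 0.6 0.2] r 0.582
scene clip 0 up px 0 z over rim 0.1094 107
scene clip 1 up px 0 z over rim 0.1089 145
scene clip 2 up px 0 z over rim 0.1088 180
scene clip 3 up px 0 z over rim 0.1091 130
top clip 0 up px 0 z over rim None 0
top clip 1 up px 0 z over rim 0.1093 117
top clip 2 up px 0 z over rim None 0
top clip 3 up px 0 z over rim 0.1065 3
```

View pics/s7.png

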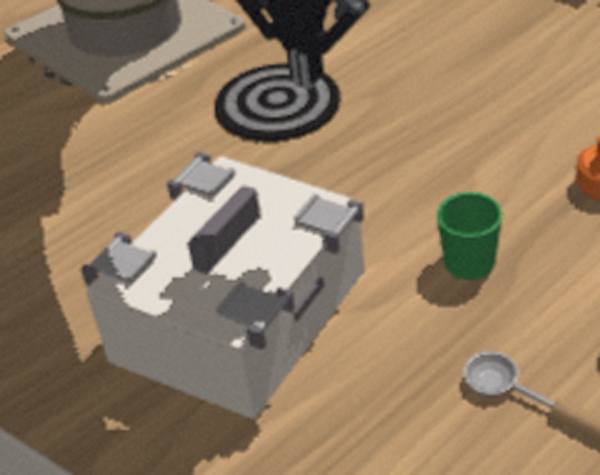

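All four clips lie flat on the seated lid, at (202,178), (328,215), (125,258) and (250,300). The cup is still in its place and the gripper is clear, so I am handing in.

```bash
python3 -c "
from h import *
print(ticket.hand_in())"
```

```text
the job is handed in; nothing more can be done
None
```

I packed all four pots upright in the box, set the lid fully down, and snapped the clips in the order 0, 2, 1, 3. The cup was left where it stood, and the job was handed in at about 50 s; the hand-in gave no verdict.

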